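# Check and snap the sealing lid onto a centrifuge bucket

## Task

Close the open centrifuge bucket with the loose blue lid: pick the lid up by its bow handle, hold it before the lens of the inspection camera for about a second with its white lug facing the lens, then turn the lid round and show the camera the opposite, blue lug in the same way. Then set the lid squarely on the bucket with its two lugs over the two spring clips, press down until both clips snap over the lugs, and keep pressing the lid firmly onto its red seal for at least three seconds. Finish while still gripping the handle and pressing down (do not let go), and knock over or push away nothing else on the bench.

Things in the scene. Friction and masses are not known exactly. Their poses are not given: they have to be found in the camera images.
- lid_grip (a point): centre of the loose blue lid's bow handle, half-way up: a bar along the lid's x axis, 60 mm long, 14 mm thick along y, 32 mm tall (16 mm below to 16 mm above this point); take it across its 14 mm. The lid stands handle-up on the bench, its lowest face 40 mm below this point; about 0.12 kg. Axes are the lid's: z up, x from the blue lug to the white lug
- lid_rim (a point): centre of the underside of the lid's flange, 32 mm below lid_grip. The flange is a blue disc 88 mm across and 6 mm thick with a clear window; below it a chamfered spigot, 70 mm across and 8 mm deep, goes into the bucket's mouth. Two lugs, 24 mm wide and 4 mm tall, stand out from the flange at +x and -x of the lid. Axes are the lid's
- lug_white (a point): outer face of the lid's white catch lug, at +x of the lid (a white dot on the flange stands beside it): 50 mm from the lid's axis, 30 mm below lid_grip
- lug_blue (a point): outer face of the opposite, blue lug, at -x of the lid: 50 mm from the lid's axis, 30 mm below lid_grip
- bucket_mouth (a point): centre of the open bucket's mouth, level with the top of its red ring seal, 106 mm above the bench. Aluminium cup 84 mm across, mouth 73 mm across, fixed in a grey stand 118 x 112 mm; four orange-capped tubes inside (16 mm below this point). Axes are the bucket's: z up, the two spring clips at +x and -x. The lid fits either way round; closed by its clips alone, lid_grip rests about 31 mm above this point
- nose_1 (a point): inner tip and underside of the hooked nose of the steel spring clip at the bucket's +x: 47.5 mm from the axis, 3.5 mm above bucket_mouth; the clip is 18 mm wide, its top 19 mm above bucket_mouth, its blue tab reaching out to 60 mm. A slope above the nose leads a lug in (first touch with lid_grip about 40 mm above bucket_mouth); once past, the nose springs back over it. Pushing past both takes 7 to 13 N
- nose_2 (a point): the same point of the spring clip at the bucket's -x. The pushing force is greatest with lid_grip about 36 mm above bucket_mouth, then drops to nothing as the noses slip over the lugs; both have sprung back at about 31 mm, and from there only the seal resists
- seal (a joint): how far the bucket's red ring seal is pressed down, in m: 0 untouched, 0.005 fully compressed, 3 N per mm; with the clips shut the lid presses it about 0.0005, firmly kept down means 0.0025 or more
- clip_1 (a joint): the spring clip at the bucket's +x, in rad: 0 closed (nose in), grows as the nose is pushed outwards to about 0.06 by a passing lug, back to 0 when it has snapped over it; noise about 0.01
- clip_2 (a joint): the spring clip at the bucket's -x, the same
- camera_focus (a point): focus of the inspection camera (white cylinder with black ring light on a grey stand with a steel column), in free air 190 mm above the bench, 78 mm straight ahead of its lens. x points level from here to the lens (the camera looks along -x), z up. A lug is shown by holding its outer face within 30 mm of this point, facing the lens within 40 degrees, the rest of the lid farther from the lens
- dropper_red: bystander: dropper bottle with a red top, 33 mm across, 88 mm tall; origin under its centre
- dropper_green: bystander: dropper bottle with a green top, 29 mm across, 78 mm tall; origin under its centre
- beaker_small: bystander: small glass beaker, 44 mm across, 57 mm tall; origin under its centre
- calculator: bystander: pocket calculator lying on the bench, 135 x 72 x 15 mm; origin under its centre
- bucket_closed: bystander, fixed: the second bucket of the pair, already closed with the same blue lid (handle top 153 mm above the bench); origin on the bench under its centre
- petri: bystander: closed petri dish lying on the bench, 60 mm across, 16 mm tall; origin under its centre

How it is judged:
On the way, in this order (a step that is already met when the one before it is completed fails the run):
1. the held lid's white lug is shown to the camera: its face within 30 mm of the focus, turned to the lens (distance between lug_white and camera_focus below 0.03 m and angle between the x axis of lid_grip and the x axis of camera_focus, either way round below 0.8 rad and x of lid_grip in the frame of camera_focus below -0.01 m and contact force between the fingers and lid above 1 N), for 0.5 s.
2. the blue lug is shown in the same way (distance between lug_blue and camera_focus below 0.03 m and angle between the x axis of lid_grip and the x axis of camera_focus, either way round below 0.8 rad and x of lid_grip in the frame of camera_focus below -0.01 m and contact force between the fingers and lid above 1 N), for 0.5 s.
3. both clips have snapped over the lugs and the lid is kept pressed onto its seal with more than 6 N for 2 s (horizontal distance between lid_grip and bucket_mouth below 0.005 m and z of lid_grip in the frame of bucket_mouth below 0.0308 m and angle between lid_grip's own z axis and vertical below 0.08 rad and angle between the x axis of lid_grip and the x axis of bucket_mouth, either way round below 0.2 rad and value of joint each of clip_1, clip_2 below 0.02 rad and value of joint seal above 0.0015 m and contact force between lid and seal above 6 N and contact force between the fingers and lid above 4 N and distance between the grasp point and lid_grip below 0.03 m), for 2 s.
At the end, for the whole second after the job is handed in: the lid sits centred (5 mm) and level on the open bucket with its lugs under both closed clips (lined up within 0.2 rad), pressed onto the seal with more than 6 N (seal pressed down more than 1.5 mm), the handle still held in the fingers (all of step 3); the arm keeps its last pose, push and grip.
It fails at once if a bystander is pushed more than 30 mm or knocked over (distance of any of petri, calculator, dropper_red, dropper_green, beaker_small from where it was at the start of the episode above 0.03 m or angle between any of dropper_red, dropper_green, beaker_small's own z axis and vertical above 0.6 rad).
It also fails if it takes over 72 s, if anything falls off the work surface, if the arm or the gripper's body presses on something with over 40 N, if the wrist force passes 120 N, or if a joint passes its speed limit or range.

## Robot

A 7-joint arm with a two-finger parallel gripper is mounted at the origin on a cart in front of the work surface, level with it; the furniture and walls round the work are solid. World frame = base frame: x ahead of the robot, y to its left, z up, the work surface at z = 0. Lengths are in m, angles in rad, forces in N, time in s.
With the tool pointing down it reaches from about 0.4 to 0.85 m from the base axis. Payload 4.5 kg.
Tool frame: the origin (TCP) lies midway between the tips of the shut fingers; the grasp point (between the pads) lies 19 mm behind it; z points along the fingers, y is the line along which they close (so a half turn about z gives the same grasp; the last joint's range is limited). The gripper opens to 88 mm and grips with 3 to 60 N. Pads are 18 mm wide; open, the fingers measure 123 mm over their backs; the gripper's body (75 mm by 187 mm) begins 45 mm behind the grasp point.
Start: joints at [1.208, 0.689, -0.195, 1.565, 0.157, 0.902, -0.215], TCP at [0.242, -0.576, 0.239] pointing down, gripper open.
Joint ranges: [-3.01, 3.01], [-0.46, 2.08], [-1.47, 1.51], [0.13, 2.56], [-1, 4.14], [0.04, 2.09], [-2.66, 2.66]. Speed limits (rad/s): [2.57, 2.57, 3.14, 3.14, 3.14, 3.14, 3.14].

## Interface

Orientations are given as a unit quaternion [x, y, z, w].
In Python, from plant import r gives the robot as it stands.
- The arm moves only by the tool carry_out, never from a script. Its argument "plan" is a list of rows, each an object with "rot": the turn, a rotation vector about the tool's x, y, z in rad, a list of three; "xyz": the shift along the tool's x, y, z in m, a list of three; "grip": the closure in counts, from 0 (fully open) to 255 (shut). In form: [{"rot": [wx, wy, wz], "xyz": [dx, dy, dz], "grip": grip}, ...]. A call has 1 to 8 rows; each row is the pose to reach, as a shift and turn from the pose commanded when the call began, along the tool's axes at that moment; what a row does not reach only later rows make up. A row lasts 1/12 s, in which the tool goes at most 41.7 mm and 7.16 degrees, less where a joint would pass 70% of its speed; a pose out of reach is approached as far as the arm can. A call with a gripper value outside its range is refused whole. The fingers move at their own pace and stop on an object; "squeeze" is the grip in N (left out, the last holds). Time passes only in rows, so rows that repeat a pose let the fingers close. It gives the time, the measured TCP pose, the force, the opening and the grip force at its end, in the units of the state.
- r.get_state(): the state, without advancing time (a new reading comes with each control period).
- r.snapshot(name): name is "scene" or "side" or "wrist"; returns the picture (384x512x3 uint8, red, green, blue); there is no depth.
- r.camera_params(name): a dict with "fx", "fy", "cx", "cy" (pixels), "position" and "attitude" of the camera in the world; the wrist camera has in their place "hand_eye" (4x4, takes a point from camera to tool coordinates, whose origin is the TCP and whose axes are the flange's). Camera axes: x right, y down, z forward; pixel columns grow to the right and rows downward; lengths in m; the calibration is good to about 2 mm. A picture is of the moment at which its call begins: read the wrist's pose just before it. camera_params takes no time and is no camera call.
- r.finish_job(): hands the job in; it is judged then, once.
The state is a dict: "clock": time; "q": joint angles; "qd": joint speeds; "joint_torque": joint torques, N m; "tool_pos": TCP position; "eef_rot": TCP orientation; "contact_force": force on the tool from outside, world axes, zero at the start; "moment": the same for the moment, N m; "opening": opening from 0.0 (shut) to 1.0 (fully open); "finger_force": force on a finger pad.
Only numpy, scipy, OpenCV 4.12 (cv2) and the standard library are available. Lean on these libraries where they do the work, as an engineer would, in place of code of your own. Each camera call takes 0.05 s, during which the arm holds its last target. There are 200 camera calls.

## Working session

There is one attempt and no reset: what is moved stays moved. The work goes in short steps, Python scripts to look and compute and a tool call to move; the robot and the scene stay as the last step left them, time stands still between calls to the robot, and variables do not carry over. Pictures are saved under pics/ and viewed, at most 10 in all, crops included, and the job is handed in when it is done.

Besides the shell and the picture viewer there is one more tool, called after "Emit:" as name([rows], argument=value, ...), one row to a line, values as JSON. carry_out: Moves the arm, as the interface text tells. Its arguments: {"type":"object","properties":{"plan":{"type":"array"},"squeeze":{"type":"number"}},"required":["plan"]}

```bash
mkdir -p pics; ls; python3 - <<'E'
from plant import r
import cv2,numpy as np
s=r.get_state();print(s)
a=[]
for n in("scene","side","wrist"):
    p=r.camera_params(n);print(n,p)
for n in("scene","side","wrist"):
    im=r.snapshot(n);cv2.imwrite(f"pics/{n}0.png",im[:,:,::-1])
E
```

```text
pics
{'clock': 0.0, 'q': array([ 1.20780077,  0.68997622, -0.19449623,  1.56632764,  0.15733468,
        0.90247664, -0.21513095]), 'qd': array([-5.56808334e-05,  2.14788572e-03,  1.20099706e-04,  2.79438864e-04,
       -7.41440236e-05,  2.51474086e-04,  6.16389882e-04]), 'joint_torque': array([-3.26843856e-04, -5.27572775e+01, -1.26779348e+00, -1.53433013e+01,
       -5.27966477e-02,  6.39365986e-03,  1.69501700e-04]), 'tool_pos': array([ 0.24124123, -0.57589779,  0.23791879]), 'eef_rot': array([ 9.80377399e-01,  1.97127752e-01, -2.57180652e-04, -8.59433851e-04]), 'contact_force': array([ 0.37688029, -0.59664348,  0.56415288]), 'moment': array([-0.02514659,  0.00955453, -0.02042293]), 'finger_force': 0.0, 'opening': 1.00066618635728}
scene {'fx': 347.5989329518272, 'fy': 347.5989329518272, 'cx': 258.389107186871, 'cy': 197.34099669091117, 'position': array([-0.2132736 ,  0.63323488,  0.59253418]), 'attitude': array([-0.34269305,  0.76373528, -0.49871702,  0.22483601])}
side {'fx': 489.11210463494257, 'fy': 489.11210463494257, 'cx': 258.9234602397467, 'cy': 195.33926722516625, 'position': array([ 0.32828167, -0.92122482,  0.97162655]), 'attitude': array([ 0.90921491, -0.12845944,  0.04488609, -0.39346112])}
wrist {'fx': 276.22172726822185, 'fy': 276.22172726822185, 'cx': 252.8125961639334, 'cy': 192.14963171118546, 'hand_eye': array([[ 5.83870018e-04, -9.63683824e-01, -2.67045214e-01,
         6.93933329e-02],
       [ 9.99999806e-01,  5.05288755e-04,  3.62977129e-04,
         8.56631471e-04],
       [-2.14860244e-04, -2.67045374e-01,  9.63683933e-01,
        -1.46509787e-01],
       [ 0.00000000e+00,  0.00000000e+00,  0.00000000e+00,
         1.00000000e+00]])}
```

View pics/scene0.png

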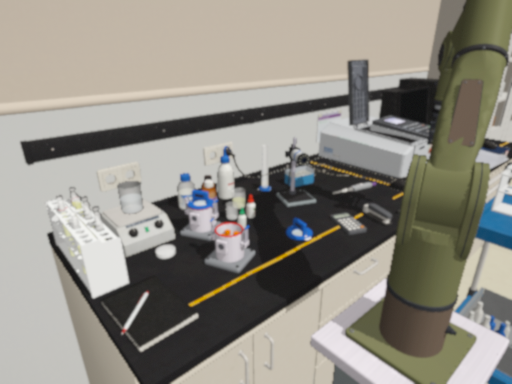

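View pics/side0.png

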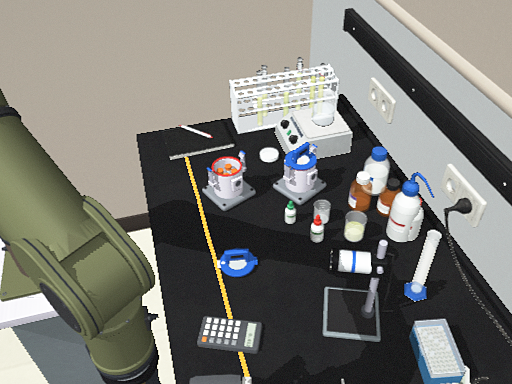

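The scene view shows the lid near (299,231), the open bucket (229,240) and the inspection camera (296,160). The side view shows the lid near (238,263), the open bucket mouth (228,168), the camera barrel (335–370,262) with its lens to the left, and the calculator (230,334).

```bash
cat > h.py <<'E'
import numpy as np,cv2
from plant import r
from scipy.spatial.transform import Rotation as R
def cam(n,s=None):
    p=r.camera_params(n)
    K=np.array([[p['fx'],0,p['cx']],[0,p['fy'],p['cy']],[0,0,1]])
    if n=='wrist':
        T=np.eye(4);T[:3,:3]=R.from_quat(s['eef_rot']).as_matrix();T[:3,3]=s['tool_pos']
        T=T@p['hand_eye'];return K,T[:3,:3],T[:3,3]
    return K,R.from_quat(p['attitude']).as_matrix(),np.array(p['position'])
def ray(c,uv):
    K,M,o=c;d=M@np.linalg.inv(K)@[*uv,1.];return o,d/np.linalg.norm(d)
def plane(c,uv,z):
    o,d=ray(c,uv);return o+d*(z-o[2])/d[2]
def tri(c1,u1,c2,u2):
    o,d=ray(c1,u1);p,e=ray(c2,u2)
    t=np.linalg.lstsq(np.c_[d,-e],p-o,rcond=None)[0]
    a,b=o+d*t[0],p+e*t[1];return (a+b)/2,np.linalg.norm(a-b)
def proj(c,X):
    K,M,o=c;v=K@(M.T@(np.asarray(X)-o));return v[:2]/v[2]
E
python3 - <<'E'
from h import *
a=cam('side');b=cam('scene')
print('lid',plane(a,(238,266),.01),plane(b,(299,234),.01))
print('mouth',plane(a,(227.5,166),.106),plane(b,(229,229),.106))
for n,z in(((290,218),.0),((317,240),0),((322,218),0),((230,334),.015),((356,225),0)): print(n,plane(a,n,z).round(3))
print('camlens',plane(a,(334,260),.19),plane(a,(370,262),.19))
im=cv2.imread('pics/side0.png')
cv2.imwrite('pics/c1.png',np.hstack([cv2.resize(im[y:y+100,x:x+100],(400,400),interpolation=2) for x,y in((180,130),(190,210))]))
im=cv2.imread('pics/scene0.png')
E
```

```text
lid [ 0.46557996 -0.16646106  0.01      ] [ 0.46030515 -0.14637881  0.01      ]
mouth [0.50739707 0.10521266 0.106     ] [0.50350468 0.11123332 0.106     ]
(290, 218) [ 0.644 -0.037  0.   ]
(317, 240) [ 0.687 -0.134  0.   ]
(322, 218) [ 0.729 -0.062  0.   ]
(230, 334) [ 0.403 -0.349  0.015]
(356, 225) [ 0.807 -0.113  0.   ]
camlens [ 0.63111098 -0.34825791  0.19      ] [ 0.69875853 -0.3737006   0.19      ]
```

View pics/c1.png

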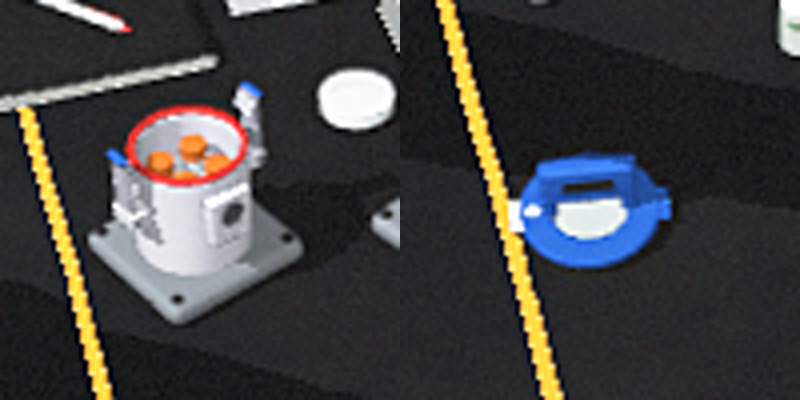

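The crop shows the mouth ellipse centred near side pixel (227,166.5), with clip tabs at about (209,169) and (242.5,152.5). The lid's white lug is near (219,264), its blue lug near (256,262), and the handle top runs (226,250)–(248.5,249).

```bash
python3 - <<'E'
from h import *
a=cam('side');b=cam('scene')
w=plane(a,(219.3,263.7),.01);l=plane(a,(256.3,262.3),.01);print('lugs',w,l,np.linalg.norm(w-l),(w+l)/2,np.arctan2(*(w-l)[1::-1]))
w=plane(a,(226.3,250),.056);l=plane(a,(248.5,249.3),.056);print('handle',w,l,np.linalg.norm(w-l),(w+l)/2,np.arctan2(*(w-l)[1::-1]))
w=plane(a,(209.2,169.2),.125);l=plane(a,(242.5,152.5),.125);print('tabs',w,l,np.linalg.norm(w-l),(w+l)/2,np.arctan2(*(w-l)[1::-1]))
s=r.get_state();Rt=R.from_quat(s['eef_rot']).as_matrix();print(Rt.round(3))
im=cv2.imread('pics/scene0.png');i2=cv2.imread('pics/side0.png');i3=cv2.imread('pics/wrist0.png')
cv2.imwrite('pics/c2.png',np.hstack([cv2.resize(im[125:225,255:355],(400,400),interpolation=2),cv2.resize(i2[210:310,310:410],(400,400),interpolation=2)]))
E
```

```text
lugs [ 0.42242564 -0.14611285  0.01      ] [ 0.51234158 -0.16810539  0.01      ] 0.09256644797282677 [ 0.46738361 -0.15710912  0.01      ] 2.90171223879951
handle [ 0.44337489 -0.14644402  0.056     ] [ 0.4959732  -0.15974812  0.056     ] 0.05425477228271741 [ 0.46967404 -0.15309607  0.056     ] 2.89385101284541
tabs [0.45341697 0.08397365 0.125     ] [0.55659362 0.12757654 0.125     ] 0.11201175170718244 [0.50500529 0.10577509 0.125     ] -2.7417529666803717
[[ 0.922  0.386 -0.001]
 [ 0.386 -0.922  0.001]
 [-0.    -0.001 -1.   ]]
```

View pics/c2.png

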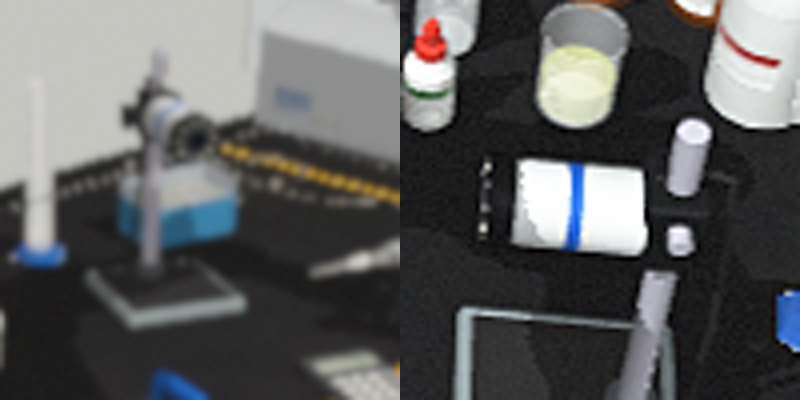

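The crops show the camera's black lens ring at scene (304,159) and side (330,260), and the barrel's rear end at side (371,263) and scene (288,150).

```bash
python3 - <<'E'
from h import *
a=cam('side');b=cam('scene')
f,e=tri(a,(330,260),b,(303.7,158.7));g,e2=tri(a,(371,263),b,(289,151.))
print(f,e,g,e2)
g2=plane(a,(371,263),f[2]);f2=plane(a,(330,260),.19);g3=plane(a,(371,263),.19)
for p,q in((f,g),(f,g2),(f2,g3)):
    d=(q-p);d[2]=0;d/=np.linalg.norm(d);print('focus',p-.078*d,np.arctan2(d[1],d[0]),p)
s=r.get_state();Rt=R.from_quat(s['eef_rot']).as_matrix()
t=np.array([.468,-.155,.16]);print('shift',Rt.T@(t-s['tool_pos']))
E
```

```text
[ 0.62515686 -0.34526471  0.1921509 ] 0.00561432680364031 [ 0.71198032 -0.36674892  0.19224724] 0.02767582780491253
focus [ 0.54944049 -0.32652891  0.1921509 ] -0.24257446583243467 [ 0.62515686 -0.34526471  0.1921509 ]
focus [ 0.5539642  -0.31339616  0.1921509 ] -0.42088802085943017 [ 0.62515686 -0.34526471  0.1921509 ]
focus [ 0.55096925 -0.31684329  0.19      ] -0.38245452228817894 [ 0.62333386 -0.34595279  0.19      ]
shift [ 0.37179948 -0.30057716  0.07847395]
```

Emit:
carry_out([
  {"rot":[0,0,0.1],"xyz":[0.03,-0.024,0],"grip":0},
  {"rot":[0,0,0.2],"xyz":[0.06,-0.048,0],"grip":0},
  {"rot":[0,0,0.3],"xyz":[0.09,-0.072,0],"grip":0},
  {"rot":[0,0,0.4],"xyz":[0.12,-0.097,0],"grip":0},
  {"rot":[0,0,0.5],"xyz":[0.15,-0.121,0.01],"grip":0},
  {"rot":[0,0,0.6],"xyz":[0.18,-0.145,0.02],"grip":0},
  {"rot":[0,0,0.64],"xyz":[0.21,-0.17,0.03],"grip":0},
  {"rot":[0,0,0.64],"xyz":[0.24,-0.194,0.04],"grip":0},
])

```text
clock: 0.82
tool_pos: [0.3884, -0.303, 0.1984]
eef_rot: [0.992, -0.122, 0.0, 0.0]
contact_force: [0.8, 0.1, -0.6]
opening: 1.0
finger_force: 0.0
```

```bash
cat > go.py <<'E'
from h import *
import sys
def go(t,yaw=None):
    s=r.get_state();M=R.from_quat(s['eef_rot']).as_matrix()
    print('clk',round(s['clock'],2),'q',s['q'].round(2),'pos',s['tool_pos'].round(4),'tilt',M[:,2].round(4),'yaw',round(np.arctan2(M[1,0],M[0,0]),3),'F',s['contact_force'].round(1),s['finger_force'],round(s['opening'],3))
    if t is not None: print('shift',(M.T@(np.array(t)-s['tool_pos'])).round(4))
    if yaw is not None:
        D=R.from_euler('z',yaw).as_matrix()@np.diag([1,-1,-1.]);print('rot',R.from_matrix(M.T@D).as_rotvec().round(4))
    return s
if __name__=='__main__':
    v=list(map(float,sys.argv[1:]));go(v[:3],v[3] if len(v)>3 else None)
E
python3 go.py .468 -.155 .16 -.24
```

```text
clk 0.82 q [ 0.55  0.58  0.02  2.01 -0.03  0.55 -1.22] pos [ 0.3884 -0.303   0.1984] tilt [-0.e+00 -3.e-04 -1.e+00] yaw -0.245 F [ 0.8  0.1 -0.6] 0.0 1.0
shift [ 0.0413 -0.1629  0.0384]
rot [ 0.0003 -0.0001 -0.0052]
```

Emit:
carry_out([
  {"rot":[0,0,0],"xyz":[0.01,-0.037,0.008],"grip":0},
  {"rot":[0,0,0],"xyz":[0.02,-0.074,0.018],"grip":0},
  {"rot":[0,0,0],"xyz":[0.03,-0.11,0.028],"grip":0},
  {"rot":[0,0,0],"xyz":[0.041,-0.145,0.038],"grip":0},
  {"rot":[0,0,0],"xyz":[0.041,-0.163,0.038],"grip":0},
  {"rot":[0,0,0],"xyz":[0.041,-0.163,0.038],"grip":0},
])

```text
clock: 1.32
tool_pos: [0.4687, -0.1505, 0.1598]
eef_rot: [0.993, -0.117, -0.0, -0.002]
contact_force: [-0.2, 0.3, 0.1]
opening: 0.999
finger_force: 0.0
```

```bash
python3 - <<'E'
from go import *
s=go(None);im=r.snapshot('wrist')[:,:,::-1];cv2.imwrite('pics/w1.png',im)
c=cam('wrist',s)
hsv=cv2.cvtColor(np.ascontiguousarray(im),cv2.COLOR_BGR2HSV)
m=cv2.inRange(hsv,(100,120,60),(130,255,255));print(cv2.connectedComponentsWithStats(m)[2:])
for X in([.468,-.155,.056],[.422,-.146,.01],[.512,-.168,.01]):print(proj(c,X))
E
```

```text
clk 1.32 q [ 0.18  0.65  0.06  2.04 -0.08  0.45 -1.5 ] pos [ 0.4687 -0.1505  0.1598] tilt [-5.0e-04  3.5e-03 -1.0e+00] yaw -0.234 F [-0.2  0.3  0.1] 0.0 0.999
(array([[     0,      0,    512,    384, 192389],
       [   215,    134,     84,     86,   4219]], dtype=int32), array([[255.48660786, 191.81597181],
       [256.11068974, 177.09149087]]))
[257.71329269 192.07970908]
[258.59508225 220.69766216]
[259.65073461 138.62965614]
```

View pics/w1.png

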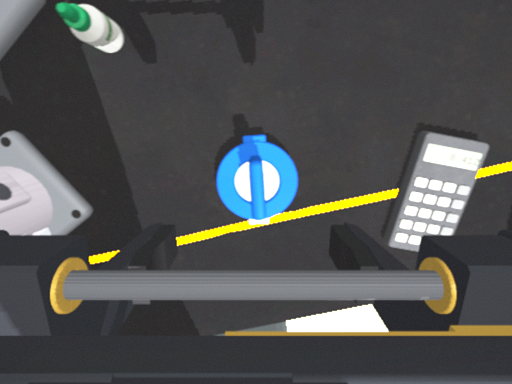

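The wrist view shows the lid's flange centred near (257,181), the blue lug at (255,137), the white lug at (259,220), and the handle running (254,155)–(260,215). Green dropper is at (90,25) and calculator at (440,190), both clear of the fingers.

```bash
python3 - <<'E'
from go import *
s=r.get_state();c=cam('wrist',s)
w=plane(c,(259.3,221),.011);l=plane(c,(254.8,137),.011);d=w-l
print(w,l,np.linalg.norm(d),(w+l)/2,np.arctan2(d[1],d[0]))
f=plane(c,(257,181),.014);print('flange',f, 'width',plane(c,(215.5,181),.014)-plane(c,(298.5,181),.014))
w=plane(c,(260.5,216),.056);l=plane(c,(254,153),.056);d=w-l
print('handle',w,l,np.linalg.norm(d),(w+l)/2,np.arctan2(d[1],d[0]))
# hsv handle: darker/lighter?
m=(w+l)/2
go([.4685,-.155,.021],-.285)
E
```

```text
[ 0.42055991 -0.15015242  0.011     ] [ 0.51367906 -0.16718434  0.011     ] 0.09466395336351882 [ 0.46711949 -0.15866838  0.011     ] 2.9606876729875915
flange [ 0.46758005 -0.1585728   0.014     ] width [0.0211985 0.0877398 0.       ]
handle [ 0.44279431 -0.15556158  0.056     ] [ 0.50329712 -0.16366578  0.056     ] 0.06104316520434313 [ 0.47304571 -0.15961368  0.056     ] 3.0084376527980723
clk 1.37 q [ 0.19  0.65  0.06  2.04 -0.08  0.45 -1.5 ] pos [ 0.4676 -0.1538  0.1602] tilt [-7.0e-04  1.3e-03 -1.0e+00] yaw -0.238 F [-0.5 -0.1  0.8] 0.0 1.001
shift [0.0013 0.0011 0.1392]
rot [-0.0011  0.001   0.0472]
```

```bash
cat > lid.py <<'E'
from go import *
s=go(None);im=np.ascontiguousarray(r.snapshot('wrist')[:,:,::-1]);cv2.imwrite('pics/w2.png',im)
c=cam('wrist',s);hsv=cv2.cvtColor(im,cv2.COLOR_BGR2HSV)
m=cv2.inRange(hsv,(100,120,60),(130,255,255))
k=max(cv2.findContours(m,0,2)[0],key=cv2.contourArea);x,y,w,h=cv2.boundingRect(k);print(x,y,w,h)
sel=k[:,0][:];top=sel[sel[:,1]<y+3].mean(0)
wh=cv2.inRange(hsv,(0,0,170),(179,60,255));n,_,st,ce=cv2.connectedComponentsWithStats(wh)
for a,b in zip(st,ce):
    if x<b[0]<x+w and y<b[1]<y+h+15 and a[4]>8: print(a,b)
b=plane(c,top,.012);f=plane(c,(x+w/2-.5,y+h/2),.014);d=f-b
le=sel[sel[:,0]<x+2].mean(0);ri=sel[sel[:,0]>x+w-3].mean(0)
f=(plane(c,le,.014)+plane(c,ri,.014))/2;print('blue',top,b,'flange',le,ri,f,np.linalg.norm(f-b),np.arctan2(*(f-b)[1::-1]))
E
python3 lid.py
```

```text
clk 1.37 q [ 0.19  0.65  0.06  2.04 -0.08  0.45 -1.5 ] pos [ 0.4676 -0.1538  0.1602] tilt [-7.0e-04  1.3e-03 -1.0e+00] yaw -0.238 F [-0.5 -0.1  0.8] 0.0 1.001
212 134 83 85
[     0      0    512    384 183789] [257.77708677 190.89468358]
[258 160  18  40 493] [265.84787018 179.40365112]
[231 162  16  39 434] [239.26497696 181.20737327]
[245 213  31  11 124] [257.27419355 220.06451613]
blue [248.5        134.83333333] [ 0.51747365 -0.16130158  0.012     ] flange [212.66666667 179.5       ] [293.33333333 179.66666667] [ 0.4701394  -0.15471021  0.014     ] 0.04783281037434864 3.0032309083892486
```

Emit:
carry_out([
  {"rot":[0,0,-0.048],"xyz":[0.001,0.001,0.03],"grip":0},
  {"rot":[0,0,-0.048],"xyz":[0.001,0.001,0.06],"grip":0},
  {"rot":[0,0,-0.048],"xyz":[0.001,0.001,0.085],"grip":0},
  {"rot":[0,0,-0.048],"xyz":[0.001,0.001,0.105],"grip":0},
  {"rot":[0,0,-0.048],"xyz":[0.001,0.001,0.12],"grip":0},
  {"rot":[0,0,-0.048],"xyz":[0.001,0.001,0.132],"grip":0},
  {"rot":[0,0,-0.048],"xyz":[0.001,0.001,0.139],"grip":0},
  {"rot":[0,0,-0.048],"xyz":[0.001,0.001,0.139],"grip":0},
])

```text
clock: 2.08
tool_pos: [0.4666, -0.1593, 0.0208]
eef_rot: [0.995, -0.099, -0.001, 0.0]
contact_force: [-0.2, -0.8, -0.6]
opening: 1.001
finger_force: 0.0
```

```bash
python3 go.py .4685 -.155 .021 -.19
```

```text
clk 2.08 q [ 0.23  0.92  0.01  2.1  -0.07  0.13 -1.46] pos [ 0.4666 -0.1593  0.0208] tilt [-1.9e-03 -6.0e-04 -1.0e+00] yaw -0.198 F [-0.2 -0.8 -0.6] 0.0 1.001
shift [ 0.001  -0.0046 -0.0002]
rot [ 0.0009  0.0018 -0.0077]
```

Emit:
carry_out([
  {"rot":[0,0,-0.008],"xyz":[0.001,-0.002,0],"grip":100},
  {"rot":[0,0,-0.008],"xyz":[0.001,-0.002,0],"grip":255},
  {"rot":[0,0,-0.008],"xyz":[0.001,-0.002,0],"grip":255},
  {"rot":[0,0,-0.008],"xyz":[0.001,-0.002,0],"grip":255},
  {"rot":[0,0,-0.008],"xyz":[0.001,-0.002,0],"grip":255},
  {"rot":[0,0,-0.008],"xyz":[0.001,-0.002,0],"grip":255},
  {"rot":[0,0,-0.008],"xyz":[0.001,-0.002,0],"grip":255},
  {"rot":[0,0,-0.008],"xyz":[0.001,-0.002,0],"grip":255},
], squeeze=40)

```text
clock: 2.75
tool_pos: [0.4691, -0.1559, 0.0218]
eef_rot: [0.996, -0.093, 0.0, 0.0]
contact_force: [-0.4, -0.1, -0.5]
opening: 0.42
finger_force: 0.0
```

```bash
python3 go.py .504 -.296 .205 2.75
```

```text
clk 2.75 q [ 0.22  0.92  0.01  2.09 -0.07  0.13 -1.46] pos [ 0.4691 -0.1559  0.0218] tilt [ 2.e-04 -1.e-04 -1.e+00] yaw -0.187 F [-0.4 -0.1 -0.5] 0.0 0.42
shift [ 0.0603  0.1312 -0.1832]
rot [ 3.0000e-04  1.0000e-04 -2.9371e+00]
```

Fingers are still closing; wait a little more.

Emit:
carry_out([
  {"rot":[0,0,0],"xyz":[0,0,0],"grip":255},
  {"rot":[0,0,0],"xyz":[0,0,0],"grip":255},
  {"rot":[0,0,0],"xyz":[0,0,0],"grip":255},
  {"rot":[0,0,0],"xyz":[0,0,0],"grip":255},
  {"rot":[0,0,0],"xyz":[0,0,0],"grip":255},
  {"rot":[0,0,0],"xyz":[0,0,0],"grip":255},
  {"rot":[0,0,0],"xyz":[0,0,0],"grip":255},
  {"rot":[0,0,0],"xyz":[0,0,0],"grip":255},
])

```text
clock: 3.42
tool_pos: [0.4691, -0.1558, 0.0217]
eef_rot: [0.996, -0.093, 0.0, -0.0]
contact_force: [-0.5, -0.0, 0.1]
opening: 0.155
finger_force: 40.0
```

Emit:
carry_out([
  {"rot":[0,0,0],"xyz":[0,0,-0.01],"grip":255},
  {"rot":[0,0,0],"xyz":[0,0,-0.035],"grip":255},
  {"rot":[0,0,-0.1],"xyz":[0,0,-0.065],"grip":255},
  {"rot":[0,0,-0.2],"xyz":[0,0,-0.095],"grip":255},
  {"rot":[0,0,-0.3],"xyz":[0,0,-0.125],"grip":255},
  {"rot":[0,0,-0.4],"xyz":[0,0,-0.155],"grip":255},
  {"rot":[0,0,-0.5],"xyz":[0,0,-0.175],"grip":255},
  {"rot":[0,0,-0.6],"xyz":[0,0,-0.183],"grip":255},
])

```text
clock: 4.08
tool_pos: [0.47, -0.1567, 0.2084]
eef_rot: [0.978, 0.207, 0.002, 0.002]
contact_force: [1.1, 0.7, -1.5]
opening: 0.157
finger_force: 40.0
```

Emit:
carry_out([
  {"rot":[0,0,-0.1],"xyz":[0,0,0],"grip":255},
  {"rot":[0,0,-0.2],"xyz":[0,0,0],"grip":255},
  {"rot":[0,0,-0.3],"xyz":[0,0,0],"grip":255},
  {"rot":[0,0,-0.4],"xyz":[0,0,0],"grip":255},
  {"rot":[0,0,-0.5],"xyz":[0,0,0],"grip":255},
  {"rot":[0,0,-0.6],"xyz":[0,0,0],"grip":255},
  {"rot":[0,0,-0.7],"xyz":[0,0,0],"grip":255},
  {"rot":[0,0,-0.8],"xyz":[0,0,0],"grip":255},
])

```text
clock: 4.75
tool_pos: [0.4683, -0.1564, 0.2052]
eef_rot: [0.82, 0.572, -0.001, 0.0]
contact_force: [0.7, 0.1, -1.4]
opening: 0.156
finger_force: 40.0
```

Emit:
carry_out([
  {"rot":[0,0,-0.1],"xyz":[0,0,0],"grip":255},
  {"rot":[0,0,-0.2],"xyz":[0,0,0],"grip":255},
  {"rot":[0,0,-0.3],"xyz":[0,0,0],"grip":255},
  {"rot":[0,0,-0.4],"xyz":[0,0,0],"grip":255},
  {"rot":[0,0,-0.5],"xyz":[0,0,0],"grip":255},
  {"rot":[0,0,-0.6],"xyz":[0,0,0],"grip":255},
  {"rot":[0,0,-0.7],"xyz":[0,0,0],"grip":255},
  {"rot":[0,0,-0.8],"xyz":[0,0,0],"grip":255},
])

```text
clock: 5.42
tool_pos: [0.4683, -0.1566, 0.2051]
eef_rot: [0.533, 0.846, -0.001, 0.0]
contact_force: [-0.3, -0.1, -1.4]
opening: 0.155
finger_force: 40.0
```

```bash
python3 go.py .504 -.296 .203 2.75
```

```text
clk 5.42 q [ 0.61  0.63 -0.62  1.98  0.55  0.71  0.1 ] pos [ 0.4683 -0.1566  0.2051] tilt [-9.0e-04 -1.8e-03 -1.0e+00] yaw 2.017 F [-0.3 -0.1 -1.4] 39.99968212097883 0.155
shift [-0.1412 -0.028   0.0024]
rot [-1.900e-03  6.000e-04 -7.329e-01]
```

Emit:
carry_out([
  {"rot":[0,0,-0.11],"xyz":[-0.01,-0.002,0],"grip":255},
  {"rot":[0,0,-0.21],"xyz":[-0.03,-0.006,0],"grip":255},
  {"rot":[0,0,-0.32],"xyz":[-0.055,-0.011,0],"grip":255},
  {"rot":[0,0,-0.42],"xyz":[-0.08,-0.016,0],"grip":255},
  {"rot":[0,0,-0.52],"xyz":[-0.105,-0.021,0.001],"grip":255},
  {"rot":[0,0,-0.62],"xyz":[-0.125,-0.025,0.002],"grip":255},
  {"rot":[0,0,-0.7],"xyz":[-0.137,-0.027,0.002],"grip":255},
  {"rot":[0,0,-0.733],"xyz":[-0.141,-0.028,0.002],"grip":255},
])

```text
clock: 6.08
tool_pos: [0.5029, -0.2991, 0.2023]
eef_rot: [0.197, 0.98, -0.001, -0.001]
contact_force: [-0.4, -0.0, -1.4]
opening: 0.154
finger_force: 40.0
```

```bash
python3 - <<'E'
from go import *
go([.504,-.296,.203],2.75)
a=r.snapshot('side')[:,:,::-1];b=r.snapshot('scene')[:,:,::-1]
cv2.imwrite('pics/c3.png',np.hstack([cv2.resize(np.ascontiguousarray(x),(400,400),interpolation=2) for x in(a[190:310,270:390],b[110:210,250:350])]))
E
```

```text
clk 6.08 q [ 0.91  0.8  -0.83  1.71  0.7   0.96  0.98] pos [ 0.5029 -0.2991  0.2023] tilt [-0.0018 -0.0024 -1.    ] yaw 2.745 F [-0.4 -0.  -1.4] 39.99958639964461 0.154
shift [ 0.0002  0.0033 -0.0007]
rot [-0.0029 -0.0007 -0.0055]
```

View pics/c3.png

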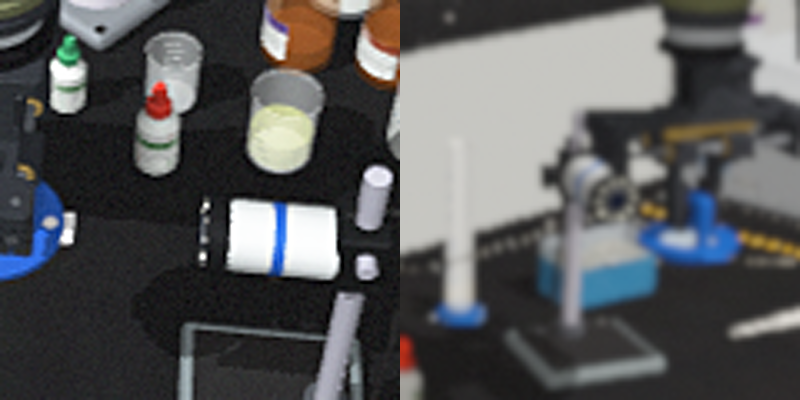

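The white lug (side pixel 292,259) points straight at the lens front (331.5,260.5); I compute the gap.

```bash
python3 - <<'E'
from go import *
a=cam('side');b=cam('scene')
w=plane(a,(292,259),.191);l=plane(a,(331.5,260.5),.19)
print(w,l,np.linalg.norm((w-l)[:2]))
# scene: ring centre crop (613,198)->
u=(250+213/4,110+198/4);print(u,tri(a,(331.5,260.5),b,u))
E
```

```text
[ 0.54983476 -0.32229709  0.191     ] [ 0.6257674  -0.34802858  0.19      ] 0.08017403793286156
(303.25, 159.5) (array([ 0.62817344, -0.34544195,  0.18871658]), np.float64(0.004077218151537666))
```

Emit:
carry_out([
  {"rot":[0,0,0],"xyz":[0,0,0],"grip":255},
  {"rot":[0,0,0],"xyz":[0,0,0],"grip":255},
  {"rot":[0,0,0],"xyz":[0,0,0],"grip":255},
  {"rot":[0,0,0],"xyz":[0,0,0],"grip":255},
  {"rot":[0,0,0],"xyz":[0,0,0],"grip":255},
  {"rot":[0,0,0],"xyz":[0,0,0],"grip":255},
  {"rot":[0,0,0],"xyz":[0,0,0],"grip":255},
  {"rot":[0,0,0],"xyz":[0,0,0],"grip":255},
])

```text
clock: 6.85
tool_pos: [0.5041, -0.2953, 0.2027]
eef_rot: [0.197, 0.98, -0.0, -0.0]
contact_force: [0.1, -0.2, -1.0]
opening: 0.156
finger_force: 40.0
```

Emit:
carry_out([
  {"rot":[0,0,0],"xyz":[0,0,0],"grip":255},
  {"rot":[0,0,0],"xyz":[0,0,0],"grip":255},
  {"rot":[0,0,0],"xyz":[0,0,0],"grip":255},
  {"rot":[0,0,0],"xyz":[0,0,0],"grip":255},
  {"rot":[0,0,0],"xyz":[0,0,0],"grip":255},
  {"rot":[0,0,0],"xyz":[0,0,0],"grip":255},
])

```text
clock: 7.35
tool_pos: [0.5041, -0.2953, 0.2028]
eef_rot: [0.197, 0.98, -0.0, 0.0]
contact_force: [-0.8, -0.1, -0.8]
opening: 0.156
finger_force: 40.0
```

Emit:
carry_out([
  {"rot":[0,0,0.1],"xyz":[0.01,0,0],"grip":255},
  {"rot":[0,0,0.2],"xyz":[0.02,0,0],"grip":255},
  {"rot":[0,0,0.3],"xyz":[0.03,0,0],"grip":255},
  {"rot":[0,0,0.4],"xyz":[0.03,0,0],"grip":255},
  {"rot":[0,0,0.5],"xyz":[0.03,0,0],"grip":255},
  {"rot":[0,0,0.6],"xyz":[0.03,0,0],"grip":255},
  {"rot":[0,0,0.7],"xyz":[0.03,0,0],"grip":255},
  {"rot":[0,0,0.8],"xyz":[0.03,0,0],"grip":255},
])

```text
clock: 8.02
tool_pos: [0.4765, -0.2837, 0.2029]
eef_rot: [0.565, 0.825, 0.0, 0.0]
contact_force: [0.5, 0.5, -0.9]
opening: 0.16
finger_force: 40.0
```

Emit:
carry_out([
  {"rot":[0,0,0.1],"xyz":[0,0,0],"grip":255},
  {"rot":[0,0,0.2],"xyz":[0,0,0],"grip":255},
  {"rot":[0,0,0.3],"xyz":[0,0,0],"grip":255},
  {"rot":[0,0,0.4],"xyz":[0,0,0],"grip":255},
  {"rot":[0,0,0.5],"xyz":[0,0,0],"grip":255},
  {"rot":[0,0,0.6],"xyz":[0,0,0],"grip":255},
  {"rot":[0,0,0.7],"xyz":[0,0,0],"grip":255},
  {"rot":[0,0,0.8],"xyz":[0,0,0],"grip":255},
])

```text
clock: 8.68
tool_pos: [0.4766, -0.2835, 0.2028]
eef_rot: [0.842, 0.54, 0.0, 0.0]
contact_force: [-0.8, 0.2, -0.6]
opening: 0.156
finger_force: 40.0
```

Emit:
carry_out([
  {"rot":[0,0,0.1],"xyz":[0,0,0],"grip":255},
  {"rot":[0,0,0.2],"xyz":[0,0,0],"grip":255},
  {"rot":[0,0,0.3],"xyz":[0,0,0],"grip":255},
  {"rot":[0,0,0.4],"xyz":[0,0,0],"grip":255},
  {"rot":[0,0,0.5],"xyz":[0,0,0],"grip":255},
  {"rot":[0,0,0.6],"xyz":[0,0,0],"grip":255},
  {"rot":[0,0,0.7],"xyz":[0,0,0],"grip":255},
  {"rot":[0,0,0.8],"xyz":[0,0,0],"grip":255},
])

```text
clock: 9.35
tool_pos: [0.4766, -0.2834, 0.2028]
eef_rot: [0.985, 0.17, 0.0, -0.0]
contact_force: [0.9, -0.5, -0.5]
opening: 0.158
finger_force: 40.0
```

```bash
python3 go.py .505 -.297 .203 -.37
```

```text
clk 9.35 q [ 0.55  0.64 -0.16  1.82  0.15  0.69 -0.92] pos [ 0.4766 -0.2834  0.2028] tilt [ 4.e-04  3.e-04 -1.e+00] yaw 0.342 F [ 0.9 -0.5 -0.5] 39.99659802764654 0.158
shift [ 0.0222  0.0223 -0.0002]
rot [-3.000e-04 -4.000e-04  7.115e-01]
```

Emit:
carry_out([
  {"rot":[0,0,0.1],"xyz":[0,0,0],"grip":255},
  {"rot":[0,0,0.2],"xyz":[0,0,0],"grip":255},
  {"rot":[0,0,0.3],"xyz":[0,0,0],"grip":255},
  {"rot":[0,0,0.4],"xyz":[0,0,0],"grip":255},
  {"rot":[0,0,0.5],"xyz":[0.005,0.005,0],"grip":255},
  {"rot":[0,0,0.6],"xyz":[0.012,0.012,0],"grip":255},
  {"rot":[0,0,0.7],"xyz":[0.018,0.018,0],"grip":255},
  {"rot":[0,0,0.71],"xyz":[0.022,0.022,0],"grip":255},
])

```text
clock: 10.02
tool_pos: [0.5057, -0.2967, 0.2028]
eef_rot: [0.983, -0.182, 0.0, -0.0]
contact_force: [0.5, -0.6, -0.6]
opening: 0.157
finger_force: 40.0
```

Emit:
carry_out([
  {"rot":[0,0,0],"xyz":[0,0,0],"grip":255},
  {"rot":[0,0,0],"xyz":[0,0,0],"grip":255},
])

```text
clock: 10.18
tool_pos: [0.5045, -0.2966, 0.2025]
eef_rot: [0.984, -0.18, -0.0, -0.0]
contact_force: [0.4, -0.0, -1.4]
opening: 0.154
finger_force: 40.0
```

```bash
python3 - <<'E'
from go import *
s=go([.505,-.297,.203],-.37)
a=np.ascontiguousarray(r.snapshot('side')[:,:,::-1]);w=r.snapshot('wrist')[:,:,::-1]
cv2.imwrite('pics/c4.png',np.hstack([cv2.resize(a[220:300,250:330],(384,384),interpolation=2),w[:,60:450]]))
E
```

```text
clk 10.18 q [ 0.42  0.68  0.05  1.73 -0.05  0.73 -1.43] pos [ 0.5045 -0.2966  0.2025] tilt [-4.e-04  5.e-04 -1.e+00] yaw -0.361 F [ 0.4 -0.  -1.4] 39.99998699873686 0.154
shift [ 0.0007  0.0002 -0.0005]
rot [-0.0003  0.0006  0.0087]
```

View pics/c4.png

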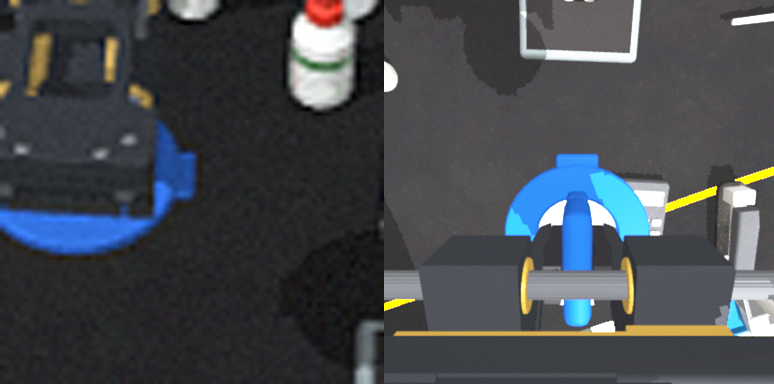

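The blue lug's face is at side pixel (290,256) toward the lens; in the wrist view the handle is straight and the lug tip is at (253,155), giving the lid's offset in the hand.

```bash
python3 - <<'E'
from go import *
a=cam('side');print(plane(a,(290.2,255.8),.192))
p=r.camera_params('wrist');T=np.array(p['hand_eye']);K,_,_=cam('side')
def tp(uv,z):
    d=T[:3,:3]@[(uv[0]-p['cx'])/p['fx'],(uv[1]-p['cy'])/p['fy'],1];o=T[:3,3];return o+d*(z-o[2])/d[2]
print('lug tip in tool',tp((253,155),.0097),'lug edges',tp((233.5,155),.0097),tp((274,155),.0097))
w=cv2.imread('pics/c4.png')
print('handle top far end',tp((253,192),-.0343), 'flange l/r', tp((181,236),.0077),tp((325,236),.0077))
E
```

```text
[ 0.54867213 -0.31404447  0.192     ]
lug tip in tool [0.04828476 0.00015096 0.0097    ] lug edges [ 0.04827874 -0.01088062  0.0097    ] [0.04829124 0.0120316  0.0097    ]
handle top far end [ 0.03872603  0.00011724 -0.0343    ] flange l/r [-0.00055865 -0.04343656  0.0077    ] [-0.00051878  0.04381631  0.0077    ]
```

Emit:
carry_out([
  {"rot":[0,0,0],"xyz":[0,0,0],"grip":255},
  {"rot":[0,0,0],"xyz":[0,0,0],"grip":255},
  {"rot":[0,0,0],"xyz":[0,0,0],"grip":255},
  {"rot":[0,0,0],"xyz":[0,0,0],"grip":255},
  {"rot":[0,0,0],"xyz":[0,0,0],"grip":255},
  {"rot":[0,0,0],"xyz":[0,0,0],"grip":255},
  {"rot":[0,0,0],"xyz":[0,0,0],"grip":255},
  {"rot":[0,0,0],"xyz":[0,0,0],"grip":255},
])

```text
clock: 10.95
tool_pos: [0.5045, -0.297, 0.2027]
eef_rot: [0.983, -0.181, -0.0, 0.0]
contact_force: [0.4, 0.4, 0.6]
opening: 0.158
finger_force: 40.0
```

Emit:
carry_out([
  {"rot":[0,0,0],"xyz":[0,0,0],"grip":255},
  {"rot":[0,0,0],"xyz":[0,0,0],"grip":255},
  {"rot":[0,0,0],"xyz":[0,0,0],"grip":255},
  {"rot":[0,0,0],"xyz":[0,0,0],"grip":255},
])

```text
clock: 11.28
tool_pos: [0.5046, -0.297, 0.2027]
eef_rot: [0.983, -0.181, -0.0, 0.0]
contact_force: [-0.2, -0.6, -1.3]
opening: 0.155
finger_force: 40.0
```

Emit:
carry_out([
  {"rot":[0,0,-0.1],"xyz":[-0.009,-0.032,-0.01],"grip":255},
  {"rot":[0,0,-0.2],"xyz":[-0.017,-0.064,-0.02],"grip":255},
  {"rot":[0,0,-0.3],"xyz":[-0.025,-0.096,-0.03],"grip":255},
  {"rot":[0,0,-0.4],"xyz":[-0.033,-0.128,-0.037],"grip":255},
  {"rot":[0,0,-0.5],"xyz":[-0.041,-0.16,-0.037],"grip":255},
  {"rot":[0,0,-0.6],"xyz":[-0.05,-0.192,-0.037],"grip":255},
  {"rot":[0,0,-0.7],"xyz":[-0.058,-0.224,-0.037],"grip":255},
  {"rot":[0,0,-0.761],"xyz":[-0.066,-0.257,-0.037],"grip":255},
])

```text
clock: 11.95
tool_pos: [0.5344, -0.0321, 0.24]
eef_rot: [0.98, 0.199, 0.0, 0.0]
contact_force: [0.1, -0.7, -1.0]
opening: 0.154
finger_force: 40.0
```

Emit:
carry_out([
  {"rot":[0,0,0],"xyz":[0,0,0],"grip":255},
  {"rot":[0,0,0],"xyz":[0,0,0],"grip":255},
  {"rot":[0,0,0],"xyz":[0,0,0],"grip":255},
  {"rot":[0,0,0],"xyz":[0,0,0],"grip":255},
])

```text
clock: 12.28
tool_pos: [0.5342, -0.0351, 0.2397]
eef_rot: [0.981, 0.196, -0.0, 0.001]
contact_force: [1.2, 0.3, -1.3]
opening: 0.151
finger_force: 40.0
```

```bash
python3 - <<'E'
from go import *
s=go([.506,.107,.16],.40)
w=np.ascontiguousarray(r.snapshot('wrist')[:,:,::-1]);cv2.imwrite('pics/w5.png',w)
c=cam('wrist',s);print(proj(c,[.506,.107,.106]))
cv2.imwrite('pics/c5.png',cv2.resize(w[60:260,40:300],None,fx=3,fy=3,interpolation=2))
E
```

```text
clk 12.28 q [ 0.06  0.57 -0.13  1.84  0.11  0.74 -1.31] pos [ 0.5342 -0.0351  0.2397] tilt [-3.0e-04 -1.3e-03 -1.0e+00] yaw 0.394 F [ 1.2  0.3 -1.3] 39.99982785433531 0.151
shift [ 0.0285 -0.1421  0.0795]
rot [ 0.0011  0.0008 -0.0059]
[111.96447786 157.1968013 ]
```

View pics/c5.png

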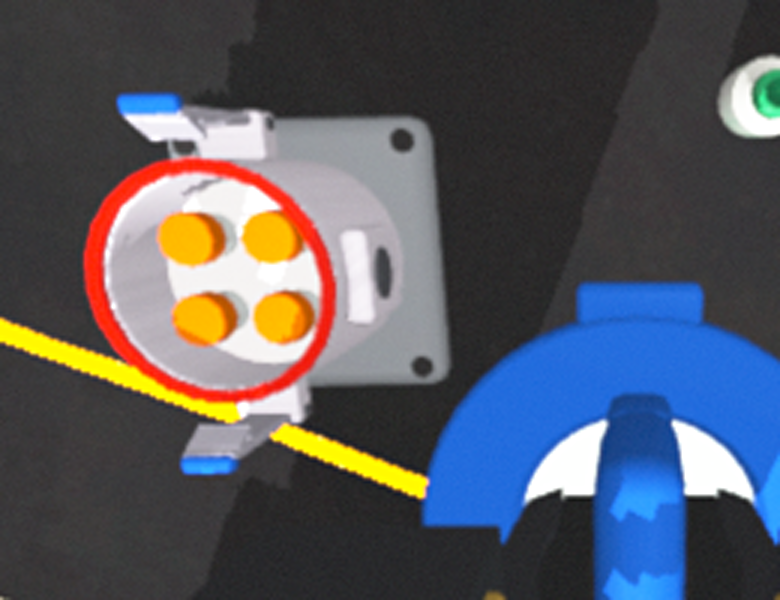

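The wrist crop shows the red seal ring around full-image (110,153), clip tabs at (90,95) and (110,215), and the lid's lug tip at (253,155).

```bash
python3 - <<'E'
from go import *
from scipy.optimize import least_squares
s=r.get_state();c=cam('wrist',s);w=cv2.imread('pics/w5.png');hsv=cv2.cvtColor(w,cv2.COLOR_BGR2HSV)
m=cv2.inRange(hsv,(0,190,120),(5,255,255))|cv2.inRange(hsv,(172,150,120),(179,255,255))
n,L,st,ce=cv2.connectedComponentsWithStats(m);i=1+st[1:,4].argmax();m=(L==i).astype(np.uint8);print(st[i])
k=cv2.convexHull(max(cv2.findContours(m,0,1)[0],key=cv2.contourArea))[:,0]
P=np.array([plane(c,u,.106) for u in k])[:,:2]
f=least_squares(lambda x:np.hypot(*(P-x[:2]).T)-x[2],[.5,.1,.04]);print('mouth',f.x,'rms',np.sqrt(np.mean(f.fun**2)))
b=cv2.inRange(hsv,(100,120,60),(130,255,255));n,L,st,ce=cv2.connectedComponentsWithStats(b)
q=[]
for a,e in zip(st[1:],ce[1:]):
    if a[4]>20: print(a,e)
    if 20<a[4]<400 and a[0]<130: q.append(plane(c,e,.124))
d=q[0]-q[1];print(q,(q[0]+q[1])/2,np.linalg.norm(d),'yaw',np.arctan2(d[1],d[0]))
E
```

```text
[ 68 113  84  81 965]
mouth [0.50791351 0.10996151 0.04127857] rms 0.0005887916298473025
[190   0  49  23 544] [216.68198529   8.34007353]
[ 79  91  22   7 148] [89.36486486 93.96621622]
[ 180  154  146  117 8587] [252.8824968  206.12973099]
[100 212  20   7 116] [109.21551724 214.68103448]
[239 299  29  28 727] [252.85144429 311.84869326]
[array([0.55964488, 0.13285825, 0.124     ]), array([0.45430426, 0.08706737, 0.124     ])] [0.50697457 0.10996281 0.124     ] 0.11486274294307391 yaw 0.41005238974072417
```

```bash
python3 go.py .5094 .1107 .165 .41
```

```text
clk 12.33 q [ 0.06  0.57 -0.13  1.84  0.11  0.74 -1.31] pos [ 0.5342 -0.0352  0.2397] tilt [-2.0e-04 -1.2e-03 -1.0e+00] yaw 0.394 F [-0.2  0.5 -1.6] 39.9999182112515 0.151
shift [ 0.0331 -0.1443  0.0745]
rot [ 0.001   0.0006 -0.0162]
```

Emit:
carry_out([
  {"rot":[0,0,-0.016],"xyz":[0.007,-0.03,0],"grip":255},
  {"rot":[0,0,-0.016],"xyz":[0.014,-0.06,0],"grip":255},
  {"rot":[0,0,-0.016],"xyz":[0.021,-0.09,0.01],"grip":255},
  {"rot":[0,0,-0.016],"xyz":[0.027,-0.12,0.025],"grip":255},
  {"rot":[0.001,0.001,-0.016],"xyz":[0.033,-0.144,0.045],"grip":255},
  {"rot":[0.001,0.001,-0.016],"xyz":[0.033,-0.144,0.065],"grip":255},
  {"rot":[0.001,0.001,-0.016],"xyz":[0.033,-0.144,0.075],"grip":255},
  {"rot":[0.001,0.001,-0.016],"xyz":[0.033,-0.144,0.075],"grip":255},
])

```text
clock: 13.0
tool_pos: [0.5081, 0.1103, 0.1628]
eef_rot: [0.979, 0.204, -0.002, 0.0]
contact_force: [0.0, -0.4, -0.4]
opening: 0.155
finger_force: 40.0
```

Emit:
carry_out([
  {"rot":[0,0,0],"xyz":[0,0,0],"grip":255},
  {"rot":[0,0,0],"xyz":[0,0,0],"grip":255},
  {"rot":[0,0,0],"xyz":[0,0,0],"grip":255},
])

```text
clock: 13.25
tool_pos: [0.5103, 0.1111, 0.1658]
eef_rot: [0.979, 0.204, 0.001, -0.0]
contact_force: [-0.1, -0.4, -1.1]
opening: 0.155
finger_force: 40.0
```

```bash
python3 - <<'E'
from go import *
s=go([.5094,.1107,.16],.41)
w=np.ascontiguousarray(r.snapshot('wrist')[:,:,::-1]);a=np.ascontiguousarray(r.snapshot('side')[:,:,::-1])
cv2.imwrite('pics/w6.png',w);cv2.imwrite('pics/s6.png',a)
cv2.imwrite('pics/c6.png',np.hstack([cv2.resize(w[90:240,160:350],(456,360),interpolation=2),cv2.resize(a[125:215,180:266],(344,360),interpolation=2)]))
E
```

```text
clk 13.25 q [-0.24  0.66 -0.1   1.95  0.12  0.53 -1.59] pos [0.5103 0.1111 0.1658] tilt [ 0.0028  0.0013 -1.    ] yaw 0.41 F [-0.1 -0.4 -1.1] 39.99995889142156 0.155
shift [-0.001   0.0001  0.0058]
rot [-0.0001 -0.003   0.0004]
```

View pics/c6.png

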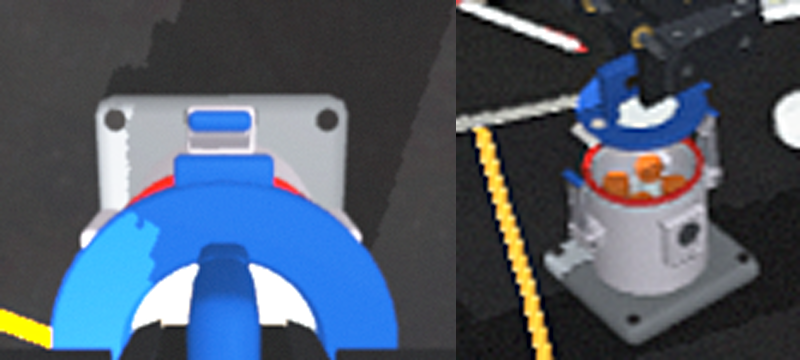

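The wrist crop shows the clip tab (220) and lug (223) lined up within a pixel or two, and the side crop shows the lid level just above the bucket's mouth; descending.

Emit:
carry_out([
  {"rot":[0,0,0],"xyz":[0,0,0.01],"grip":255},
  {"rot":[0,0,0],"xyz":[0,0,0.02],"grip":255},
  {"rot":[0,0,0],"xyz":[0,0,0.028],"grip":255},
  {"rot":[0,0,0],"xyz":[0,0,0.033],"grip":255},
  {"rot":[0,0,0],"xyz":[0,0,0.036],"grip":255},
  {"rot":[0,0,0],"xyz":[0,0,0.036],"grip":255},
  {"rot":[0,0,0],"xyz":[0,0,0.036],"grip":255},
], squeeze=60)

```text
clock: 13.93
tool_pos: [0.5086, 0.1121, 0.1283]
eef_rot: [0.979, 0.205, -0.0, -0.0]
contact_force: [-1.0, -0.6, -1.4]
opening: 0.148
finger_force: 60.0
```

```bash
python3 go.py .5094 .1107 .1275 .41
```

```text
clk 13.93 q [-0.25  0.73 -0.09  1.98  0.13  0.44 -1.6 ] pos [0.5086 0.1121 0.1283] tilt [-1.e-03  6.e-04 -1.e+00] yaw 0.413 F [-1.  -0.6 -1.4] 60.00003430992365 0.148
shift [0.0002 0.0016 0.0008]
rot [-0.001   0.0007  0.0029]
```

Emit:
carry_out([
  {"rot":[0,0,0],"xyz":[0,0.001,0.001],"grip":255},
  {"rot":[0,0,0],"xyz":[0,0.001,0.002],"grip":255},
  {"rot":[0,0,0],"xyz":[0,0.001,0.003],"grip":255},
  {"rot":[0,0,0],"xyz":[0,0.001,0.003],"grip":255},
])

```text
clock: 14.27
tool_pos: [0.5096, 0.1112, 0.126]
eef_rot: [0.979, 0.205, 0.001, -0.0]
contact_force: [-2.0, -0.4, 3.4]
opening: 0.15
finger_force: 60.0
```

Emit:
carry_out([
  {"rot":[0,0,0],"xyz":[0,0,0.001],"grip":255},
  {"rot":[0,0,0],"xyz":[0,0,0.002],"grip":255},
  {"rot":[0,0,0],"xyz":[0,0,0.002],"grip":255},
])

```text
clock: 14.52
tool_pos: [0.5103, 0.1114, 0.1244]
eef_rot: [0.979, 0.205, 0.001, -0.001]
contact_force: [-2.5, -1.2, 6.9]
opening: 0.151
finger_force: 60.0
```

```bash
python3 go.py .5094 .1107 .119 .41
```

```text
clk 14.52 q [-0.25  0.73 -0.09  1.98  0.14  0.43 -1.6 ] pos [0.5103 0.1114 0.1244] tilt [ 0.0023  0.0016 -1.    ] yaw 0.413 F [-2.5 -1.2  6.9] 60.00023726373911 0.151
shift [-0.0011  0.0003  0.0054]
rot [-0.0005 -0.0027  0.0026]
```

Emit:
carry_out([
  {"rot":[0,0,0],"xyz":[-0.0015,0,0.0005],"grip":255},
  {"rot":[0,0,0],"xyz":[-0.0015,0,0.0015],"grip":255},
  {"rot":[0,0,0],"xyz":[-0.0015,0,0.0025],"grip":255},
  {"rot":[0,0,0],"xyz":[-0.0015,0,0.0025],"grip":255},
])

```text
clock: 14.85
tool_pos: [0.5089, 0.1108, 0.1215]
eef_rot: [0.979, 0.205, 0.001, -0.001]
contact_force: [-1.1, 0.2, 2.0]
opening: 0.15
finger_force: 60.0
```

Emit:
carry_out([
  {"rot":[0,0,0],"xyz":[0,0,0.001],"grip":255},
  {"rot":[0,0,0],"xyz":[0,0,0.002],"grip":255},
  {"rot":[0,0,0],"xyz":[0,0,0.002],"grip":255},
])

```text
clock: 15.1
tool_pos: [0.5085, 0.1108, 0.1189]
eef_rot: [0.979, 0.205, 0.0, -0.001]
contact_force: [-0.7, -0.4, 1.1]
opening: 0.151
finger_force: 60.0
```

```bash
python3 go.py .5094 .1107 .116 .41
```

```text
clk 15.1 q [-0.25  0.74 -0.08  1.99  0.14  0.41 -1.6 ] pos [0.5085 0.1108 0.1189] tilt [ 7.0e-04  1.3e-03 -1.0e+00] yaw 0.413 F [-0.7 -0.4  1.1] 60.000706650316715 0.151
shift [0.0008 0.0005 0.0029]
rot [-0.0009 -0.0012  0.0028]
```

Emit:
carry_out([
  {"rot":[0,0,0],"xyz":[0,0,0.001],"grip":255},
  {"rot":[0,0,0],"xyz":[0,0,0.002],"grip":255},
  {"rot":[0,0,0],"xyz":[0,0,0.003],"grip":255},
  {"rot":[0,0,0],"xyz":[0,0,0.0035],"grip":255},
  {"rot":[0,0,0],"xyz":[0,0,0.0035],"grip":255},
  {"rot":[0,0,0],"xyz":[0,0,0.0035],"grip":255},
])

```text
clock: 15.6
tool_pos: [0.5085, 0.1108, 0.1163]
eef_rot: [0.979, 0.205, 0.001, -0.001]
contact_force: [-0.9, -0.7, 9.3]
opening: 0.147
finger_force: 60.0
```

```bash
python3 go.py .5089 .1108 .116 .41
```

```text
clk 15.6 q [-0.25  0.75 -0.08  1.99  0.14  0.41 -1.6 ] pos [0.5085 0.1108 0.1163] tilt [ 0.0014  0.0014 -1.    ] yaw 0.413 F [-0.9 -0.7  9.3] 60.00032924115658 0.147
shift [0.0003 0.0002 0.0003]
rot [-0.0007 -0.0018  0.0028]
```

Emit:
carry_out([
  {"rot":[0,0,0],"xyz":[0,0,0.0005],"grip":255},
  {"rot":[0,0,0],"xyz":[0,0,0.0005],"grip":255},
  {"rot":[0,0,0],"xyz":[0,0,0.0005],"grip":255},
  {"rot":[0,0,0],"xyz":[0,0,0.0005],"grip":255},
  {"rot":[0,0,0],"xyz":[0,0,0.0005],"grip":255},
  {"rot":[0,0,0],"xyz":[0,0,0.0005],"grip":255},
  {"rot":[0,0,0],"xyz":[0,0,0.0005],"grip":255},
  {"rot":[0,0,0],"xyz":[0,0,0.0005],"grip":255},
])

```text
clock: 16.27
tool_pos: [0.5085, 0.1108, 0.116]
eef_rot: [0.979, 0.205, 0.001, -0.001]
contact_force: [-2.2, -0.3, 10.5]
opening: 0.155
finger_force: 60.0
```

```bash
python3 - <<'E'
from go import *
go(None);w=np.ascontiguousarray(r.snapshot('wrist')[:,:,::-1]);a=np.ascontiguousarray(r.snapshot('side')[:,:,::-1])
cv2.imwrite('pics/c7.png',np.hstack([cv2.resize(w[90:240,160:350],(456,360),interpolation=2),cv2.resize(a[125:215,180:266],(344,360),interpolation=2)]))
E
```

```text
clk 16.27 q [-0.25  0.75 -0.08  1.99  0.14  0.41 -1.6 ] pos [0.5085 0.1108 0.116 ] tilt [ 0.0015  0.0014 -1.    ] yaw 0.413 F [-2.2 -0.3 10.5] 60.00027850270271 0.155
```

View pics/c7.png

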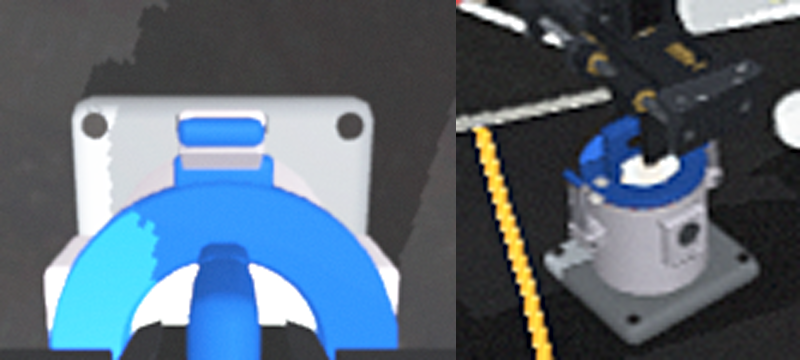

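The lid sits level on the bucket with the clip's nose over the lug (tab at crop (222,130), overlapping the lug at (223,165)). Holding the press.

Emit:
carry_out([
  {"rot":[0,0,0],"xyz":[0,0,0],"grip":255},
  {"rot":[0,0,0],"xyz":[0,0,0],"grip":255},
  {"rot":[0,0,0],"xyz":[0,0,0],"grip":255},
  {"rot":[0,0,0],"xyz":[0,0,0],"grip":255},
  {"rot":[0,0,0],"xyz":[0,0,0],"grip":255},
  {"rot":[0,0,0],"xyz":[0,0,0],"grip":255},
  {"rot":[0,0,0],"xyz":[0,0,0],"grip":255},
  {"rot":[0,0,0],"xyz":[0,0,0],"grip":255},
])

```text
clock: 17.03
tool_pos: [0.5085, 0.1108, 0.116]
eef_rot: [0.979, 0.205, 0.001, -0.001]
contact_force: [-1.4, -0.5, 9.3]
opening: 0.153
finger_force: 60.0
```

Emit:
carry_out([
  {"rot":[0,0,0],"xyz":[0,0,0],"grip":255},
  {"rot":[0,0,0],"xyz":[0,0,0],"grip":255},
  {"rot":[0,0,0],"xyz":[0,0,0],"grip":255},
  {"rot":[0,0,0],"xyz":[0,0,0],"grip":255},
  {"rot":[0,0,0],"xyz":[0,0,0],"grip":255},
  {"rot":[0,0,0],"xyz":[0,0,0],"grip":255},
  {"rot":[0,0,0],"xyz":[0,0,0],"grip":255},
  {"rot":[0,0,0],"xyz":[0,0,0],"grip":255},
])

```text
clock: 17.7
tool_pos: [0.5085, 0.1108, 0.116]
eef_rot: [0.979, 0.205, 0.001, -0.0]
contact_force: [-1.1, -0.3, 9.5]
opening: 0.149
finger_force: 60.0
```

Emit:
carry_out([
  {"rot":[0,0,0],"xyz":[0,0,0],"grip":255},
  {"rot":[0,0,0],"xyz":[0,0,0],"grip":255},
  {"rot":[0,0,0],"xyz":[0,0,0],"grip":255},
  {"rot":[0,0,0],"xyz":[0,0,0],"grip":255},
  {"rot":[0,0,0],"xyz":[0,0,0],"grip":255},
  {"rot":[0,0,0],"xyz":[0,0,0],"grip":255},
  {"rot":[0,0,0],"xyz":[0,0,0],"grip":255},
  {"rot":[0,0,0],"xyz":[0,0,0],"grip":255},
])

```text
clock: 18.37
tool_pos: [0.5085, 0.1108, 0.116]
eef_rot: [0.979, 0.205, 0.001, -0.001]
contact_force: [-1.8, -0.4, 9.7]
opening: 0.151
finger_force: 60.0
```

Emit:
carry_out([
  {"rot":[0,0,0],"xyz":[0,0,0],"grip":255},
  {"rot":[0,0,0],"xyz":[0,0,0],"grip":255},
  {"rot":[0,0,0],"xyz":[0,0,0],"grip":255},
  {"rot":[0,0,0],"xyz":[0,0,0],"grip":255},
  {"rot":[0,0,0],"xyz":[0,0,0],"grip":255},
  {"rot":[0,0,0],"xyz":[0,0,0],"grip":255},
  {"rot":[0,0,0],"xyz":[0,0,0],"grip":255},
  {"rot":[0,0,0],"xyz":[0,0,0],"grip":255},
])

```text
clock: 19.03
tool_pos: [0.5085, 0.1108, 0.116]
eef_rot: [0.979, 0.205, 0.001, -0.001]
contact_force: [-1.3, -1.0, 10.1]
opening: 0.146
finger_force: 60.0
```

Emit:
carry_out([
  {"rot":[0,0,0],"xyz":[0,0,0],"grip":255},
  {"rot":[0,0,0],"xyz":[0,0,0],"grip":255},
  {"rot":[0,0,0],"xyz":[0,0,0],"grip":255},
  {"rot":[0,0,0],"xyz":[0,0,0],"grip":255},
  {"rot":[0,0,0],"xyz":[0,0,0],"grip":255},
  {"rot":[0,0,0],"xyz":[0,0,0],"grip":255},
  {"rot":[0,0,0],"xyz":[0,0,0],"grip":255},
  {"rot":[0,0,0],"xyz":[0,0,0],"grip":255},
])

```text
clock: 19.7
tool_pos: [0.5085, 0.1108, 0.116]
eef_rot: [0.979, 0.205, 0.001, -0.001]
contact_force: [-1.0, -0.9, 9.2]
opening: 0.153
finger_force: 60.0
```

```bash
python3 -c "
from go import *
go(None);print(r.finish_job())"
```

```text
clk 19.7 q [-0.25  0.75 -0.08  1.99  0.14  0.41 -1.6 ] pos [0.5085 0.1108 0.116 ] tilt [ 0.0015  0.0014 -1.    ] yaw 0.413 F [-1.  -0.9  9.2] 60.00019088387489 0.153
the job is handed in; nothing more can be done
None
```

I showed the camera both lugs (white, then blue), closed the bucket, held the lid on its seal at about 10 N for over 3 s, and handed the job in at 19.7 s still gripping and pressing; the clip snap is inferred from the force drop and the last picture, and no verdict came back.

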